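# Check a slide warmer's plate for bow with a straightedge

## Robot

A 6-joint arm with a two-finger parallel gripper is mounted at the origin on the work surface. World frame = base frame: x ahead of the robot, y to its left, z up, the work surface at z = 0. Lengths are in m, angles in rad, forces in N, time in s.
With the tool pointing down it reaches from about 0.35 to 0.975 m from the base axis. Payload 17.4 kg.
Tool frame: the origin (TCP) lies where the fingers leave the gripper's body, on its centre line; the fingertips stand bot.nose_length ahead of it and the grasp point (between the pads) lies 54 mm ahead of it (bot.nose_length is the distance from the TCP to the fingertips, in m); z points along the fingers, y is the line along which they close (so a half turn about z gives the same grasp; the last joint's range is limited). The gripper opens to 85 mm and grips with 20 to 120 N. Pads are 22 mm wide; open, the fingers measure 114 mm over their backs; the gripper's body (76 mm by 85 mm) begins 54 mm behind the grasp point. The pads swing forward as they close: fully open they stand 13 mm farther back than shut.
Start: joints at [1.231, 0.116, 1.442, -0, 1.584, -0.038], TCP at [0.201, 0.644, 0.304] pointing down, gripper open.
Joint ranges: [-2.83, 2.83], [-0.83, 2.19], [0.07, 2.5], [-1.14, 4.28], [0.01, 3], [-2.97, 2.97]. Speed limits (rad/s): [1.89, 1.89, 2.22, 3.14, 3.14, 3.14].

## Interface

Orientations are given as a unit quaternion [x, y, z, w].
In Python, from station import bot, capture gives the robot as it stands. The module is installed in compiled form; this text tells all that it offers.
- The arm moves only by the tool drive_tool, never from a script. Its argument "targets" is a list of rows, each a list of 2 entries, a list of its own where there are three numbers: the shift along the tool's x, y, z in cm, then the turn about the tool's z in rad. In form: [[[dx, dy, dz], spin], ...]. A call has 1 to 8 rows; each row is the pose to reach, as a shift and turn from the pose commanded when the call began, along the tool's axes at that moment; what a row does not reach only later rows make up. A row lasts 1/10 s, in which the tool goes at most 50 mm and 8.59 degrees, less where a joint would pass 70% of its speed; a pose out of reach is approached as far as the arm can. A call with a gripper value outside its range is refused whole. "grip" is the closure, from -1 (fully open) to 1 (shut), set as the call begins (left out, the last holds). The fingers move at their own pace and stop on an object; "squeeze" is the grip in N (left out, the last holds). Time passes only in rows, so rows that repeat a pose let the fingers close. It gives the time, the measured TCP pose, the force, the opening and the grip force at its end, in the units of the state.
- bot.get_obs(): the state, without advancing time (a new reading comes with each control period).
- capture(name): name is "side" or "top"; returns a dict with "frame" (480x640x3 uint8, red, green, blue), "fx", "fy", "cx", "cy" (pixels), "k1" (the pictures are not rectified: a ray, as slopes to the right and down, at radius r is drawn at 1 + k1 r^2 times it, then the intrinsics apply), "camera_from_world" (4x4, takes a point from world to camera coordinates). Camera axes: x right, y up, looking along -z (the intrinsics and any distortion apply to the point x, -y, -z); pixel columns grow to the right and rows downward; lengths in m; the calibration is good to about 2 mm. A picture is of the moment at which its call begins. There is no depth.
- bot.sign_off(): hands the job in; it is judged then, once.
The state is a dict: "time_s": time; "joints": joint angles; "joint_vel": joint speeds; "joint_torque": joint torques, N m; "position": TCP position; "ee_rot": TCP orientation; "ft_force": force on the tool from outside, world axes, zero at the start; "torque": the same for the moment, N m; "finger_gap": finger opening in m; "grip_force": force on a finger pad.
Only numpy, scipy, OpenCV 4.12 (cv2) and the standard library are available. Lean on these libraries where they do the work, as an engineer would, in place of code of your own. Each camera call takes 0.05 s, during which the arm holds its last target. There are 200 camera calls.

## Task

Check whether the slide warmer's heating plate has bowed: lay the steel straightedge lengthwise across the middle of the plate, let go of it, and press down on its left end and then on its right end (left and right as the robot sees them) to find out whether it rocks. With the straightedge still lying there, answer on the warmer's keys, the round key if it sat still or the square key if it rocked, and then press the wide key to store the answer. Finally lay the straightedge back flat in its wooden tray; do not drop or slam it, and leave the other things on the bench alone.

Things in the scene. Friction and masses are not known exactly. Their poses are not given: they have to be found in the camera images.
- edge_grip (a point): The straightedge: a steel bar 300 x 24 x 8 mm (x, y, z) with a black grip 80 x 16 mm standing on the middle of its top, 36 mm tall (44 mm from the bar's underside to the grip's top); about 0.42 kg. This point lies in the grip, 30 mm above the bar's underside, where it is well held across the 16 mm width. x runs along the bar, y across it, z up. It starts flat in its tray.
- straightedge: The same straightedge; origin at the centre of the bar's underside, same axes. The ends' tops are 8 mm above the underside. On a flat plate it sits still when pressed; on a bowed one it balances on the ridge: a light push on an end sends it down up to 9 mm until it touches, the other end rises, and let go it tilts 0.03 rad to one side or teeters. Press with 5 to 10 N.
- warmer: Slide warmer, fixed: white housing, dark anodised heating plate on top. Origin on the bench below the plate's centre; x points away from the robot, y to its left, along the plate. A control shelf, its top 45 mm above the bench, runs along the robot's side (x -175 to -100 mm, y -142 to 142 mm): from left to right a dark display, the round key, the square key, the wide key.
- plate_centre (a point): Centre of the warmer's dark anodised plate, 180 mm (x) by 260 mm (y), 75 mm above the bench: the level of its face when flat (this point does not follow a bow). The plate is either flat or has popped up by 4 mm into a shallow ridge running along x through its centre and sloping down to both ends (hard to see).
- key_flat_top (a point): Centre of the top of the round black key, 24 mm across: 'it sat still'. Pressed straight down from above; its top stands 6 mm above the shelf, 51 mm above the bench. The housing's wall is 37 mm beyond it.
- key_rocks_top (a point): Centre of the top of the square black key, 22 x 22 mm: 'it rocked'; 60 mm to the right of the round key, same height.
- key_store_top (a point): Centre of the top of the wide black key, 22 mm (x) by 46 mm (y): 'store'; 60 mm to the right of the square key, same height.
- key_flat (a joint): Travel of the round key, 0 (up) to 0.005 m (fully down, about 4 N); it springs back. A press counts beyond 3.5 mm.
- key_rocks (a joint): Travel of the square key, likewise.
- key_store (a joint): Travel of the wide key, likewise.
- tray: Shallow wooden tray, fixed: 334 mm (x) by 56 mm (y) outside, 324 x 46 mm inside, walls 10 mm tall over the bench, inner floor 5 mm above the bench. Origin on the bench at its centre, x along its length. It lies left or right of the warmer.
- slide_rack: White slide drying rack with glass slides standing in it, fixed, 320 mm (x) by 56 mm (y) by 78 mm tall; origin on the bench at its centre. On the other side of the warmer from the tray.
- stain_bottle: Loose bystander: amber bottle, 56 mm across, 135 mm tall, standing behind the warmer; origin at the centre of its foot.
- stain_jar: Loose bystander: capped glass jar, 54 mm across, 80 mm tall, standing in front of the warmer's keys; origin at the centre of its foot.
- wash_bottle: Loose bystander: white wash bottle, 66 mm across, 195 mm tall with its bent spout; origin at the centre of its foot.
- slide_box: Loose bystander: flat blue slide box 100 x 80 x 33 mm; origin at the centre of its underside.

How it is judged:
By the outcome, as a careful person would: the job done as asked, in the order asked, and still so for the second after the job is handed in, with the robot touching nothing.
It also fails if it takes over 70 s, if anything falls off the work surface, if the arm or the gripper's body presses on something with over 40 N, if the wrist force passes 120 N, or if a joint passes its speed limit or range.

## Working session

There is one attempt and no reset: what is moved stays moved. The work goes in short steps, Python scripts to look and compute and a tool call to move; the robot and the scene stay as the last step left them, time stands still between calls to the robot, and variables do not carry over. Pictures are saved under pics/ and viewed, at most 10 in all, crops included, and the job is handed in when it is done.

Besides the shell and the picture viewer there is one more tool, called after ">>>" as name([rows], argument=value, ...), one row to a line, values as JSON. drive_tool: Moves the arm, as the interface text tells. Its arguments: {"type":"object","properties":{"targets":{"type":"array","items":{"type":"array"}},"grip":{"type":"number"},"squeeze":{"type":"number"}},"required":["targets"]}

```bash
mkdir -p pics; cat > h.py <<'E'
import numpy as np, cv2
from station import bot, capture
def snap(name,fn):
    c=capture(name); cv2.imwrite('pics/'+fn,cv2.cvtColor(c['frame'],cv2.COLOR_RGB2BGR))
    np.savez('pics/'+fn+'.npz',**{k:c[k] for k in c}); return c
def load(fn): return dict(np.load('pics/'+fn+'.npz'))
def world(c,u,v,z):
    d=np.array([(u-c['cx'])/c['fx'],(v-c['cy'])/c['fy']]); s=d.copy()
    for _ in range(20): s=d/(1+c['k1']*(s@s))
    T=np.array(c['camera_from_world']); R=T[:3,:3]; o=-R.T@T[:3,3]
    r=R.T@np.array([s[0],-s[1],-1]); return o+r*(z-o[2])/r[2]
def pix(c,p):
    T=np.array(c['camera_from_world']); q=T[:3,:3]@np.array(p)+T[:3,3]
    s=np.array([q[0]/-q[2],-q[1]/-q[2]]); s=s*(1+c['k1']*(s@s)); return np.array([s[0]*c['fx']+c['cx'],s[1]*c['fy']+c['cy']])
def st():
    o=bot.get_obs(); print({k:np.round(v,4) for k,v in o.items() if k in('time_s','position','ee_rot','ft_force','finger_gap','grip_force','joints')})
E
python3 - <<'E'
from h import *
for n in('side','top'):
    c=snap(n,n+'0.png'); T=np.array(c['camera_from_world']); print(n,c['fx'],c['k1'],-T[:3,:3].T@T[:3,3])
print(bot.nose_length); st()
E
```

```text
side 448.92239755941085 -0.09923944807294446 [ 0.20063974 -0.6968336   0.56605222]
top 483.8856473152558 -0.08393335955968392 [0.41803189 0.01918621 1.01037071]
0.0726
{'time_s': np.float64(0.1), 'joints': array([ 1.2312,  0.1165,  1.4422,  0.    ,  1.584 , -0.0378]), 'position': array([0.2006, 0.6444, 0.3032]), 'ee_rot': array([ 1.503e-01,  9.886e-01, -5.000e-04, -1.000e-04]), 'ft_force': array([-0.3607,  0.3798, -0.0489]), 'grip_force': np.float64(0.0), 'finger_gap': np.float64(0.0855)}
```

View pics/top0.png

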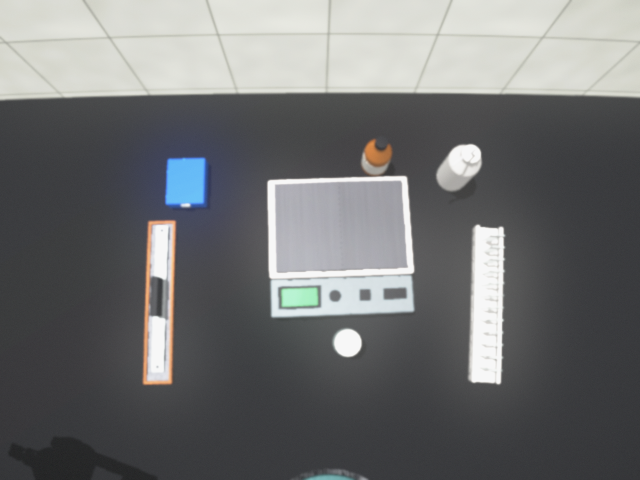

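View pics/side0.png

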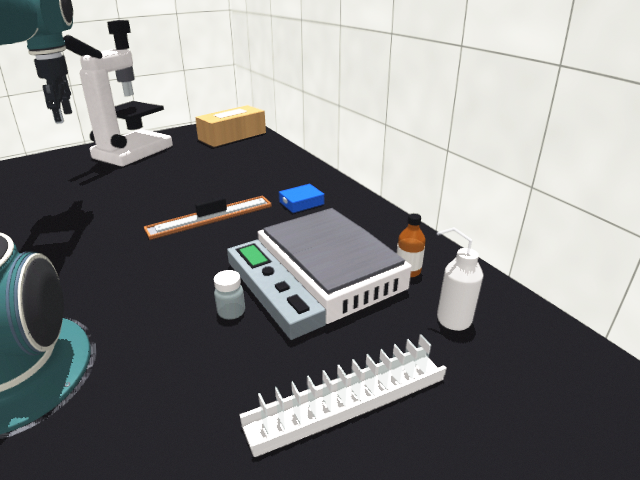

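Top view: tray on the left, (160,222)–(158,384), with the grip at about (158,297). The warmer plate runs (268,178)–(412,277), with keys at (335,296), (365,295) and (395,294) and the jar at (348,343). I'll enlarge it.

```bash
python3 - <<'E'
import cv2,numpy as np
a=cv2.imread('pics/top0.png')
f=lambda x0,y0,x1,y1:cv2.resize(a[y0:y1,x0:x1],None,fx=3,fy=3,interpolation=cv2.INTER_CUBIC)
L=f(135,210,185,395);R=f(260,170,420,355)
cv2.imwrite('pics/crop.png',np.hstack([L,R]))
E
```

```text
(no output)
```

View pics/crop.png

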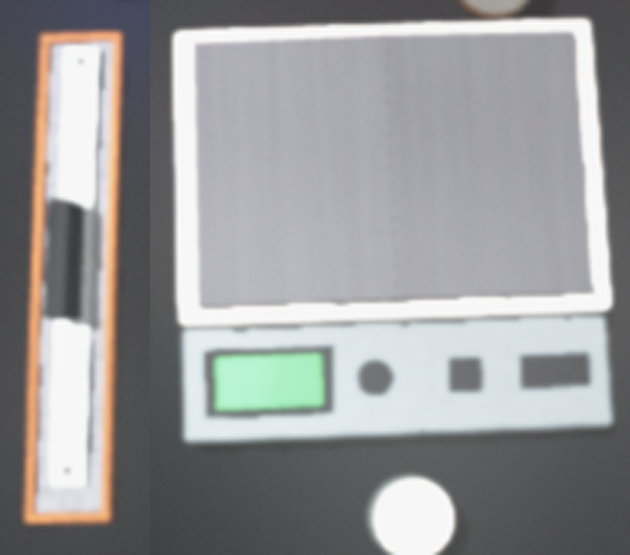

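The crop shows bar holes at (81,61) and (67,470), tray corners, plate corners and keys at (375,377), (466,374) and (556,370). Next I convert these to world positions.

```bash
python3 - <<'E'
from h import *
c=load('top0.png'); s=load('side0.png'); np.set_printoptions(precision=4,suppress=True)
L=lambda x,y,z:world(c,135+(x+.5)/3-.5,210+(y+.5)/3-.5,z)
R=lambda x,y,z:world(c,260+(x-150+.5)/3-.5,170+(y+.5)/3-.5,z)
t=np.array([L(*p,.01) for p in((41,32),(124,32),(111,522),(25,522))]);print('tray',t.mean(0),np.linalg.norm(t-np.roll(t,-1,0),axis=1))
d=(t[0]+t[1]-t[2]-t[3]);print('yaw',np.arctan2(d[1],d[0]))
h=np.array([L(81,61,.013),L(67,470,.013)]);d=h[0]-h[1];print('bar',h.mean(0),np.linalg.norm(d),np.arctan2(d[1],d[0]))
e=np.array([L(81,44,.013),L(67,487,.013)]);print('ends',e.mean(0),np.linalg.norm(e[0]-e[1]))
g=np.array([L(*p,.049) for p in((48,199),(86,201),(47,318),(80,319))]);print('grip',g.mean(0))
p=np.array([R(*q,.075) for q in((195,44),(575,32),(592,294),(201,306))]);print('plate',p.mean(0),np.linalg.norm(p-np.roll(p,-1,0),axis=1))
d=p[0]+p[3]-p[1]-p[2];print('yaw',np.arctan2(-d[0],d[1]))
k=[R(*q,.051) for q in((375,377),(466,374),(556,370))]
print('keys',k,np.diff(k,axis=0)); d=k[0]-k[2];print(np.arctan2(-d[0],d[1]))
print('jar',R(412,518,.08))
# bottle tops etc
print('bottle',world(c,380,145,.135),'wash',world(c,465,157,.18),'rack',world(c,487,305,.078))
for q in (p.mean(0),k[0],k[2],[*t.mean(0)[:2],.049]): print('side pix',pix(s,q))
E
```

```text
tray [0.4835 0.3431 0.01  ] [0.0596 0.3357 0.0584 0.3365]
yaw 0.012565276647240409
bar [0.4899 0.343  0.013 ] 0.2801130560870392 0.008525905426607644
ends [0.4905 0.3431 0.013 ] 0.3035345678850314
grip [0.4887 0.3368 0.049 ]
plate [ 0.6222 -0.0296  0.075 ] [0.2564 0.1783 0.2544 0.1765]
yaw 0.020063225319891652
keys [array([ 0.4857, -0.0169,  0.051 ]), array([ 0.4867, -0.077 ,  0.051 ]), array([ 0.4883, -0.1369,  0.051 ])] [[ 0.001  -0.0601  0.    ]
 [ 0.0016 -0.0599  0.    ]]
0.021718547468423503
jar [ 0.3948 -0.0374  0.08  ]
bottle [ 0.7664 -0.1068  0.135 ] wash [ 0.7249 -0.2566  0.18  ] rack [ 0.4595 -0.312   0.078 ]
side pix [329.111  242.5872]
side pix [267.3274 268.5073]
side pix [297.2034 301.238 ]
side pix [207.6481 200.3742]
```

>>> drive_tool([
  [[-36.6,-20.2,13],-0.31],
  [[-36.6,-20.2,13],-0.31],
  [[-36.6,-20.2,13],-0.31],
  [[-36.6,-20.2,13],-0.31],
  [[-36.6,-20.2,13],-0.31],
  [[-36.6,-20.2,13],-0.31],
  [[-36.6,-20.2,13],-0.31],
  [[-36.6,-20.2,13],-0.31],
], grip=0.2)

```text
time_s: 0.9
position: [0.466, 0.3672, 0.1845]
ee_rot: [-0.004, 1.0, 0.0, -0.0]
ft_force: [-0.2, 0.7, -0.4]
finger_gap: 0.0343
grip_force: 0.0
```

>>> drive_tool([
  [[-2.4,-2.5,2.4],0],
  [[-2.4,-2.5,2.4],0],
  [[-2.4,-2.5,5.0],0],
  [[-2.4,-2.5,7.0],0],
  [[-2.4,-2.5,8.5],0],
  [[-2.4,-2.5,9.2],0],
  [[-2.4,-2.5,9.2],0],
])

```text
time_s: 1.6
position: [0.4889, 0.3442, 0.0925]
ee_rot: [-0.004, 1.0, -0.0, -0.001]
ft_force: [-0.2, -0.5, 0.3]
finger_gap: 0.0343
grip_force: 0.0
```

```bash
python3 - <<'E'
from h import *
s=snap('side','side1.png');t=snap('top','top1.png'); st()
a=cv2.imread('pics/side1.png')[150:260,130:290]; b=cv2.imread('pics/top1.png')[200:400,100:240]
cv2.imwrite('pics/c1.png',np.hstack([cv2.resize(a,(480,330)),cv2.resize(b,(231,330))]))
E
```

```text
{'time_s': np.float64(1.7), 'joints': array([ 0.5706,  0.0884,  1.8239, -0.    ,  1.2285, -1.0086]), 'position': array([0.4895, 0.3444, 0.094 ]), 'ee_rot': array([-4.2e-03,  1.0e+00,  2.0e-04,  4.0e-04]), 'ft_force': array([ 0.5705, -0.5022,  0.309 ]), 'grip_force': np.float64(0.0), 'finger_gap': np.float64(0.0339)}
```

View pics/c1.png

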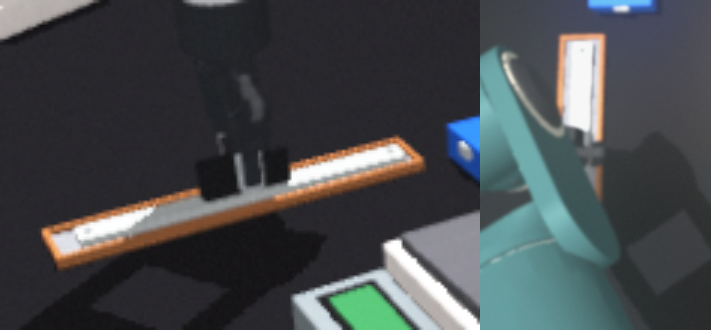

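The side crop shows the gripper centred on the black grip (crop ~(245,170)) with a finger in front of it. Closing now.

>>> drive_tool([
  [[0,0,0],0],
  [[0,0,0],0],
  [[0,0,0],0],
  [[0,0,0],0],
  [[0,0,0],0],
  [[0,0,0],0],
], grip=1, squeeze=60)

```text
time_s: 2.3
position: [0.4897, 0.3443, 0.0943]
ee_rot: [-0.004, 1.0, 0.0, 0.001]
ft_force: [-1.3, -2.0, 7.0]
finger_gap: 0.0151
grip_force: 60.2
```

>>> drive_tool([
  [[0,0,-1],0],
  [[0,0,-3],0],
  [[0,0,-7],0],
  [[0,0,-11],0],
  [[0,0,-13],0],
  [[0,0,-13],0],
])

```text
time_s: 2.9
position: [0.4899, 0.3445, 0.227]
ee_rot: [-0.004, 1.0, 0.001, 0.002]
ft_force: [-0.3, -0.4, -4.5]
finger_gap: 0.0153
grip_force: 59.4
```

>>> drive_tool([
  [[-1,-1,-1],0.15],
  [[-2,-3,-1],0.3],
  [[-3,-6,-1],0.45],
  [[-4,-9,-1],0.6],
  [[-5,-12,-1],0.75],
  [[-6,-15,-1],0.9],
  [[-7,-18,-1],1.05],
  [[-8,-21,-1],1.2],
])

```text
time_s: 3.7
position: [0.5708, 0.1334, 0.2313]
ee_rot: [0.564, 0.826, -0.001, -0.001]
ft_force: [1.3, 0.5, -4.5]
finger_gap: 0.0148
grip_force: 59.2
```

```bash
cat >> h.py <<'E'
from scipy.spatial.transform import Rotation as Ro
def go(x,y,z,yaw):
    o=bot.get_obs(); R=Ro.from_quat(o['ee_rot']).as_matrix(); p=np.array(o['position'])
    d=R.T@(np.array([x,y,z])-p)*100; a=np.arctan2(R[1,1],R[0,1])
    print('pos',p.round(4),'yaw',round(a,4),'shift',d.round(2),'spin',round(a-yaw,3))
E
python3 -c "
from h import *
go(.622,-.029,.235,.0205)"
```

```text
pos [0.5708 0.1334 0.2313] yaw 0.3729 shift [-16.99  -1.15  -0.38] spin 0.352
```

>>> drive_tool([
  [[-3,-0.2,0],0.15],
  [[-7,-0.5,0],0.3],
  [[-11,-0.8,0],0.35],
  [[-15,-1,0],0.35],
  [[-17,-1.15,0],0.35],
  [[-17,-1.15,0],0.35],
  [[-17,-1.15,0],0.35],
])

```text
time_s: 4.4
position: [0.6228, -0.0277, 0.2314]
ee_rot: [0.697, 0.717, -0.001, -0.001]
ft_force: [-0.7, -0.3, -4.5]
finger_gap: 0.0148
grip_force: 59.2
```

```bash
python3 -c "
from h import *
go(.622,-.029,.164,.0205)"
```

```text
pos [ 0.6228 -0.0277  0.2314] yaw 0.0281 shift [-0.13 -0.07  6.74] spin 0.008
```

>>> drive_tool([
  [[-0.1,-0.1,2],0.008],
  [[-0.1,-0.1,4],0.008],
  [[-0.1,-0.1,5],0.008],
  [[-0.1,-0.1,5.5],0.008],
  [[-0.1,-0.1,5.8],0.008],
  [[-0.1,-0.1,5.9],0.008],
  [[-0.1,-0.1,6.0],0.008],
  [[-0.1,-0.1,6.1],0.008],
])

```text
time_s: 5.2
position: [0.6225, -0.0285, 0.1727]
ee_rot: [0.7, 0.714, 0.0, 0.0]
ft_force: [-0.0, -0.4, -3.9]
finger_gap: 0.015
grip_force: 59.1
```

>>> drive_tool([
  [[0,0,0.1],0],
  [[0,0,0.15],0],
  [[0,0,0.2],0],
  [[0,0,0.25],0],
])

```text
time_s: 5.6
position: [0.6223, -0.0285, 0.1696]
ee_rot: [0.7, 0.714, 0.0, -0.0]
ft_force: [-0.2, -0.5, -4.1]
finger_gap: 0.0152
grip_force: 59.1
```

>>> drive_tool([
  [[0,0,0.05],0],
  [[0,0,0.1],0],
  [[0,0,0.15],0],
  [[0,0,0.15],0],
])

```text
time_s: 6.0
position: [0.6223, -0.0285, 0.1683]
ee_rot: [0.7, 0.714, 0.0, 0.0]
ft_force: [-1.0, 0.2, -1.1]
finger_gap: 0.0148
grip_force: 59.5
```

>>> drive_tool([
  [[0,0,0.05],0],
  [[0,0,0.1],0],
  [[0,0,0.15],0],
  [[0,0,0.15],0],
])

```text
time_s: 6.4
position: [0.6223, -0.0285, 0.1682]
ee_rot: [0.7, 0.714, 0.0, 0.0]
ft_force: [-9.1, -0.1, 12.6]
finger_gap: 0.0146
grip_force: 61.6
```

>>> drive_tool([
  [[0,0,-0.14],0],
  [[0,0,-0.14],0],
])

```text
time_s: 6.6
position: [0.6223, -0.0285, 0.1682]
ee_rot: [0.7, 0.714, 0.0, 0.0]
ft_force: [-1.9, -0.2, 3.6]
finger_gap: 0.015
grip_force: 60.2
```

>>> drive_tool([
  [[0,0,0],0],
  [[0,0,0],0],
  [[0,0,0],0],
  [[0,0,0],0],
], grip=0.2)

```text
time_s: 7.0
position: [0.6223, -0.0285, 0.168]
ee_rot: [0.7, 0.714, 0.0, 0.0]
ft_force: [-0.2, 0.5, 0.6]
finger_gap: 0.034
grip_force: 0.0
```

>>> drive_tool([
  [[0,0,-1],0],
  [[0,0,-3],0],
  [[0,0,-6],0],
  [[0,0,-6],0],
  [[0,0,-6],0],
  [[0,0,-6],0],
])

```text
time_s: 7.6
position: [0.622, -0.0285, 0.2274]
ee_rot: [0.7, 0.714, -0.0, -0.0]
ft_force: [0.2, 0.3, 0.1]
finger_gap: 0.0339
grip_force: 0.0
```

```bash
python3 - <<'E'
from h import *
s=snap('side','side2.png');t=snap('top','top2.png'); st()
a=cv2.imread('pics/side2.png')[180:320,220:430]
cv2.imwrite('pics/c2.png',cv2.resize(a,None,fx=3.5,fy=3.5,interpolation=cv2.INTER_CUBIC))
go(.622,.106,.22,.0205)
E
```

```text
{'time_s': np.float64(7.7), 'joints': array([-0.0867,  0.0343,  1.6528, -0.    ,  1.4559, -0.1077]), 'position': array([ 0.622 , -0.0285,  0.2271]), 'ee_rot': array([ 6.997e-01,  7.145e-01, -4.000e-04, -5.000e-04]), 'ft_force': array([-0.0747,  0.099 , -0.4342]), 'grip_force': np.float64(0.0), 'finger_gap': np.float64(0.0341)}
pos [ 0.622  -0.0285  0.2271] yaw 0.021 shift [13.44  0.28  0.71] spin 0.0
```

View pics/c2.png

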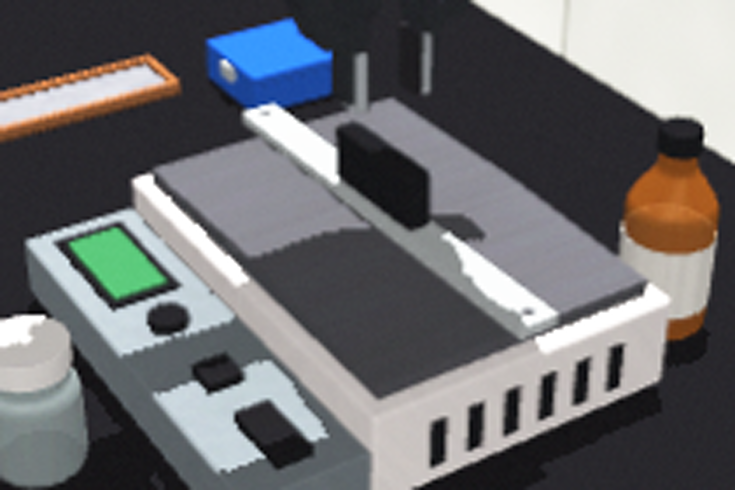

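The straightedge lies across the middle (ends at crop (262,113) and (537,315)), clear of the fingers. Next I press the left end.

>>> drive_tool([
  [[4,0,0],0],
  [[8,0,0],0],
  [[12,0,0],0],
  [[13.5,0,1],0],
  [[13.5,0,3],0],
  [[13.5,0,4.2],0],
  [[13.5,0,4.8],0],
  [[13.5,0,5.0],0],
], grip=1)

```text
time_s: 8.5
position: [0.6193, 0.1058, 0.1771]
ee_rot: [0.7, 0.714, -0.001, -0.0]
ft_force: [-0.3, 0.1, 0.2]
finger_gap: -0.0
grip_force: 0.0
```

>>> drive_tool([
  [[0,0,0.15],0],
  [[0,0,0.3],0],
  [[0,0,0.45],0],
  [[0,0,0.6],0],
  [[0,0,0.6],0],
])

```text
time_s: 9.0
position: [0.6194, 0.1065, 0.1719]
ee_rot: [0.7, 0.714, -0.0, 0.0]
ft_force: [-0.5, 0.1, -0.1]
finger_gap: 0.0
grip_force: 0.0
```

>>> drive_tool([
  [[0,0,0.1],0],
  [[0,0,0.2],0],
  [[0,0,0.3],0],
  [[0,0,0.3],0],
])

```text
time_s: 9.4
position: [0.6194, 0.1065, 0.1688]
ee_rot: [0.7, 0.714, -0.0, -0.0]
ft_force: [0.2, 0.6, -0.9]
finger_gap: -0.0
grip_force: 0.0
```

>>> drive_tool([
  [[0,0,0.15],0],
  [[0,0,0.3],0],
  [[0,0,0.4],0],
  [[0,0,0.4],0],
])

```text
time_s: 9.8
position: [0.6193, 0.1065, 0.1648]
ee_rot: [0.7, 0.714, -0.0, -0.0]
ft_force: [0.7, -0.2, -0.3]
finger_gap: 0.0002
grip_force: 0.0
```

>>> drive_tool([
  [[0,0,0.1],0],
  [[0,0,0.2],0],
  [[0,0,0.3],0],
  [[0,0,0.3],0],
])

```text
time_s: 10.2
position: [0.6194, 0.1065, 0.1618]
ee_rot: [0.7, 0.714, -0.0, -0.0]
ft_force: [-0.1, 0.2, -0.4]
finger_gap: 0.0001
grip_force: 0.0
```

>>> drive_tool([
  [[0,0,0.1],0],
  [[0,0,0.2],0],
  [[0,0,0.2],0],
])

```text
time_s: 10.5
position: [0.6194, 0.1065, 0.1598]
ee_rot: [0.7, 0.715, -0.0, -0.0]
ft_force: [-0.5, -0.2, -0.6]
finger_gap: -0.0005
grip_force: 0.0
```

>>> drive_tool([
  [[0,0,0.1],0],
  [[0,0,0.2],0],
  [[0,0,0.3],0],
  [[0,0,0.3],0],
])

```text
time_s: 10.9
position: [0.6194, 0.1065, 0.1568]
ee_rot: [0.7, 0.715, -0.0, -0.0]
ft_force: [0.5, 0.7, -0.1]
finger_gap: 0.0
grip_force: 0.0
```

>>> drive_tool([
  [[0,0,0.05],0],
  [[0,0,0.1],0],
  [[0,0,0.1],0],
])

```text
time_s: 11.2
position: [0.6194, 0.1065, 0.1559]
ee_rot: [0.7, 0.714, -0.0, -0.0]
ft_force: [0.4, -0.0, 0.4]
finger_gap: 0.0001
grip_force: 0.0
```

>>> drive_tool([
  [[0,0,0.05],0],
  [[0,0,0.1],0],
  [[0,0,0.1],0],
])

```text
time_s: 11.5
position: [0.6195, 0.1065, 0.1555]
ee_rot: [0.7, 0.715, 0.0, 0.0]
ft_force: [-2.6, -0.0, 4.6]
finger_gap: 0.0001
grip_force: 2.4
```

>>> drive_tool([
  [[0,0,0.05],0],
  [[0,0,0.1],0],
  [[0,0,0.1],0],
])

```text
time_s: 11.8
position: [0.6196, 0.1065, 0.1554]
ee_rot: [0.7, 0.715, 0.0, 0.0]
ft_force: [-5.2, -1.9, 12.3]
finger_gap: -0.0005
grip_force: 6.2
```

>>> drive_tool([
  [[0,0,-1],0],
  [[0,0,-4],0],
  [[0,0,-6.5],0],
  [[-4,0,-6.5],0],
  [[-8.5,0,-6.5],0],
  [[-13,0,-6.5],0],
  [[-17.5,0,-6.5],0],
  [[-22,0,-6.5],0],
])

```text
time_s: 12.6
position: [0.6238, -0.1152, 0.2196]
ee_rot: [0.7, 0.715, 0.0, 0.0]
ft_force: [1.5, 0.2, -0.1]
finger_gap: -0.0001
grip_force: 0.0
```

>>> drive_tool([
  [[-4,0,0],0],
  [[-5,0,1.5],0],
  [[-5,0,3.5],0],
  [[-5,0,4.6],0],
  [[-5,0,4.9],0],
  [[-5,0,4.9],0],
])

```text
time_s: 13.2
position: [0.6251, -0.1629, 0.1699]
ee_rot: [0.699, 0.715, -0.0, -0.0]
ft_force: [0.3, -1.1, 0.5]
finger_gap: -0.0005
grip_force: 0.0
```

>>> drive_tool([
  [[0,0,0.1],0],
  [[0,0,0.2],0],
  [[0,0,0.3],0],
  [[0,0,0.4],0],
  [[0,0,0.4],0],
])

```text
time_s: 13.7
position: [0.6251, -0.1634, 0.166]
ee_rot: [0.7, 0.715, -0.0, -0.0]
ft_force: [0.1, -0.0, 0.2]
finger_gap: 0.0003
grip_force: 0.0
```

>>> drive_tool([
  [[0,0,0.08],0],
  [[0,0,0.16],0],
  [[0,0,0.2],0],
  [[0,0,0.2],0],
])

```text
time_s: 14.1
position: [0.6251, -0.1635, 0.1639]
ee_rot: [0.7, 0.714, -0.0, -0.0]
ft_force: [-0.3, -0.3, 0.0]
finger_gap: 0.0001
grip_force: 0.0
```

>>> drive_tool([
  [[0,0,0.05],0],
  [[0,0,0.1],0],
  [[0,0,0.15],0],
  [[0,0,0.15],0],
])

```text
time_s: 14.5
position: [0.6251, -0.1635, 0.1624]
ee_rot: [0.7, 0.714, -0.0, -0.0]
ft_force: [-0.2, -1.0, 0.0]
finger_gap: 0.0001
grip_force: 0.0
```

>>> drive_tool([
  [[0,0,0.05],0],
  [[0,0,0.1],0],
  [[0,0,0.15],0],
  [[0,0,0.15],0],
])

```text
time_s: 14.9
position: [0.6251, -0.1634, 0.1609]
ee_rot: [0.7, 0.715, -0.0, -0.0]
ft_force: [-0.4, 0.7, -0.3]
finger_gap: 0.0
grip_force: 0.0
```

>>> drive_tool([
  [[0,0,0.1],0],
  [[0,0,0.2],0],
  [[0,0,0.3],0],
  [[0,0,0.4],0],
  [[0,0,0.4],0],
])

```text
time_s: 15.4
position: [0.625, -0.1634, 0.1568]
ee_rot: [0.7, 0.715, -0.0, -0.0]
ft_force: [0.6, -0.6, 0.4]
finger_gap: -0.0002
grip_force: 0.1
```

>>> drive_tool([
  [[0,0,0.05],0],
  [[0,0,0.1],0],
  [[0,0,0.15],0],
  [[0,0,0.15],0],
])

```text
time_s: 15.8
position: [0.6251, -0.1635, 0.1557]
ee_rot: [0.7, 0.714, 0.0, 0.0]
ft_force: [-1.1, -0.2, 2.3]
finger_gap: 0.0001
grip_force: 1.1
```

```bash
python3 - <<'E'
from h import *
s=snap('side','side3.png'); st()
a=[cv2.resize(cv2.imread(f'pics/side{i}.png')[195:285,280:385],None,fx=3.7,fy=3.7,interpolation=cv2.INTER_CUBIC) for i in(2,3)]
cv2.imwrite('pics/c3.png',np.hstack(a))
E
```

```text
{'time_s': np.float64(15.85), 'joints': array([-0.2953,  0.1312,  1.6694, -0.    ,  1.3408, -0.3162]), 'position': array([ 0.6251, -0.1635,  0.1557]), 'ee_rot': array([6.997e-01, 7.145e-01, 0.000e+00, 1.000e-04]), 'ft_force': array([-0.9991, -0.3119,  2.6647]), 'grip_force': np.float64(1.3361), 'finger_gap': np.float64(0.0001)}
```

View pics/c3.png

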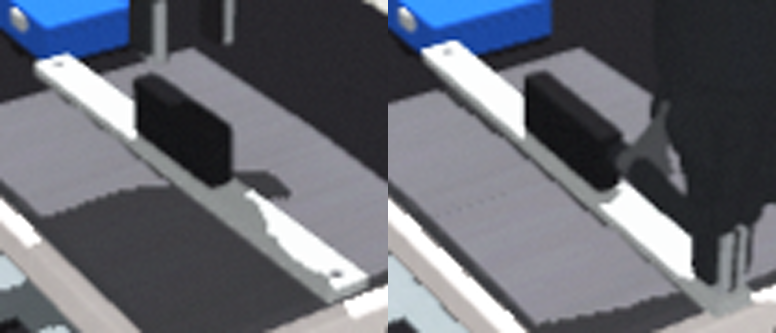

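With the right end pressed, the left end's hole rose about 3 px, from crop y=64 to 52 (about 7 mm), compared with the free pose. So it rocked. I'll finish the right press to 5–10 N.

>>> drive_tool([
  [[0,0,0.04],0],
  [[0,0,0.07],0],
  [[0,0,0.07],0],
])

```text
time_s: 16.15
position: [0.6251, -0.1635, 0.1556]
ee_rot: [0.7, 0.714, 0.0, 0.0]
ft_force: [-3.9, -0.2, 8.8]
finger_gap: 0.0
grip_force: 4.3
```

>>> drive_tool([
  [[0,0,-1],0],
  [[0,0,-3],0],
  [[0,0,-6],0],
  [[0,0,-6.5],0],
  [[0,0,-6.5],0],
])

```text
time_s: 16.65
position: [0.6254, -0.1635, 0.2212]
ee_rot: [0.7, 0.715, 0.0, 0.001]
ft_force: [-0.9, 0.0, 0.4]
finger_gap: 0.0003
grip_force: 0.0
```

```bash
python3 - <<'E'
from h import *
s=snap('side','side4.png');go(.487,-.0765,.21,.0205)
for z in (.075,.083,.091): print(pix(s,[.6195,.111,z]))
print(pix(s,[.6225,-.0285,.119]))
a=[cv2.imread(f'pics/side{i}.png')[200:225,285:310].astype(float) for i in(2,3,4)]
print(*[abs(a[i]-a[j]).mean().round(1) for i,j in((0,1),(0,2),(1,2))])
E
```

```text
pos [ 0.625  -0.1635  0.2198] yaw 0.021 shift [  8.98 -13.62   0.98] spin 0.0
[295.793357  215.1575179]
[295.69898591 212.08294948]
[295.6040717  208.98428991]
[329.19050433 223.81298719]
32.6 6.9 27.6
```

>>> drive_tool([
  [[2.5,-4,0],0],
  [[5,-8,0],0],
  [[7.5,-12,0],0],
  [[9,-13.6,1],0],
  [[9,-13.6,4],0],
  [[9,-13.6,7],0],
  [[9,-13.6,8.5],0],
  [[9,-13.6,8.8],0],
])

```text
time_s: 17.5
position: [0.4864, -0.0762, 0.1295]
ee_rot: [0.7, 0.714, -0.001, -0.002]
ft_force: [0.4, 0.6, 0.6]
finger_gap: -0.0003
grip_force: 0.0
```

>>> drive_tool([
  [[0,0,0.2],0],
  [[0,0,0.5],0],
  [[0,0,0.8],0],
  [[0,0,1.1],0],
  [[0,0,1.2],0],
  [[0,0,1.2],0],
])

```text
time_s: 18.1
position: [0.4875, -0.0764, 0.1202]
ee_rot: [0.7, 0.714, 0.0, 0.0]
ft_force: [0.8, -1.2, 3.1]
finger_gap: -0.0002
grip_force: 1.5
```

>>> drive_tool([
  [[0,0,0.1],0],
  [[0,0,0.18],0],
  [[0,0,0.18],0],
])

```text
time_s: 18.4
position: [0.4875, -0.0764, 0.1186]
ee_rot: [0.7, 0.714, 0.0, 0.0]
ft_force: [1.8, -0.7, 6.4]
finger_gap: 0.0001
grip_force: 3.3
```

>>> drive_tool([
  [[0,0,-1],0],
  [[0,0,-2.5],0],
  [[-3,0,-2.5],0],
  [[-6,0.13,-2],0],
  [[-6,0.13,-1.2],0],
  [[-6,0.13,-0.9],0],
])

```text
time_s: 19.0
position: [0.4895, -0.1365, 0.1269]
ee_rot: [0.7, 0.714, -0.0, -0.0]
ft_force: [-0.7, 0.2, 0.7]
finger_gap: 0.0001
grip_force: 0.0
```

>>> drive_tool([
  [[0,0,0.3],0],
  [[0,0,0.6],0],
  [[0,0,0.9],0],
  [[0,0,0.95],0],
  [[0,0,0.95],0],
])

```text
time_s: 19.5
position: [0.4899, -0.1358, 0.1184]
ee_rot: [0.699, 0.715, 0.0, -0.0]
ft_force: [-6.9, 3.8, 13.1]
finger_gap: 0.0002
grip_force: 6.3
```

>>> drive_tool([
  [[0,0,-2],0],
  [[0,0,-6],0],
  [[0,0,-10.5],0],
  [[2,4,-11],0],
  [[4,7,-11],0],
  [[7,10,-11],0],
  [[10,13,-11],0],
  [[11,13,-11],0],
], grip=0.2)

```text
time_s: 20.3
position: [0.6195, -0.0206, 0.2268]
ee_rot: [0.699, 0.715, 0.0, -0.0]
ft_force: [0.1, -0.3, -0.4]
finger_gap: 0.0342
grip_force: 0.0
```

```bash
python3 - <<'E'
from h import *
s=snap('side','side5.png');go(.6223,-.0285,.1685,.0205)
a=cv2.imread('pics/side5.png')[180:320,220:430]
cv2.imwrite('pics/c5.png',cv2.resize(a,None,fx=3.5,fy=3.5,interpolation=cv2.INTER_CUBIC))
E
```

```text
pos [ 0.6182 -0.0206  0.2268] yaw 0.0238 shift [-0.81  0.4   5.83] spin 0.003
```

View pics/c5.png

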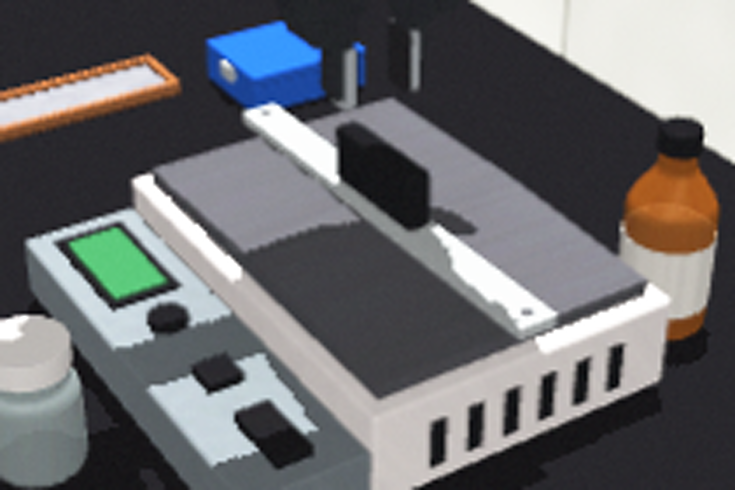

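The straightedge is where it was placed and nothing else moved. I'll regrasp it.

>>> drive_tool([
  [[-0.8,0.4,0.5],0],
  [[-0.8,0.4,2],0],
  [[-0.8,0.4,4],0],
  [[-0.8,0.4,5.2],0],
  [[-0.8,0.4,5.6],0],
  [[-0.8,0.4,5.6],0],
  [[-0.8,0.4,5.6],0],
])

```text
time_s: 21.05
position: [0.6218, -0.0318, 0.1722]
ee_rot: [0.7, 0.714, 0.0, 0.0]
ft_force: [-0.3, -0.8, -0.0]
finger_gap: 0.0342
grip_force: 0.0
```

>>> drive_tool([
  [[0,0,0],0],
  [[0,0,0],0],
  [[0,0,0],0],
  [[0,0,0],0],
  [[0,0,0],0],
  [[0,0,0],0],
], grip=1, squeeze=40)

```text
time_s: 21.65
position: [0.6219, -0.0315, 0.1724]
ee_rot: [0.7, 0.715, 0.0, 0.001]
ft_force: [0.1, -1.5, 6.5]
finger_gap: 0.0151
grip_force: 40.9
```

>>> drive_tool([
  [[0,0,-0.5],0],
  [[0,0,-2],0],
  [[0,0,-4.5],0],
  [[0,0,-6],0],
  [[0,0,-6],0],
  [[0,0,-6],0],
])

```text
time_s: 22.25
position: [0.6215, -0.0315, 0.2312]
ee_rot: [0.7, 0.715, -0.0, -0.0]
ft_force: [0.4, 0.4, -4.7]
finger_gap: 0.015
grip_force: 39.6
```

```bash
python3 - <<'E'
from h import *
st();go(.4835,.3445,.23,1.579)
E
```

```text
{'time_s': np.float64(22.25), 'joints': array([-0.0916,  0.0307,  1.6497,  0.    ,  1.4613, -0.1126]), 'position': array([ 0.6215, -0.0315,  0.2312]), 'ee_rot': array([ 0.6996,  0.7145, -0.    , -0.    ]), 'ft_force': array([ 0.3566,  0.3521, -4.7431]), 'grip_force': np.float64(39.6206), 'finger_gap': np.float64(0.015)}
pos [ 0.6215 -0.0315  0.2312] yaw 0.021 shift [ 37.88 -13.01   0.12] spin -1.558
```

>>> drive_tool([
  [[2,-0.5,-1],0],
  [[6,-1.5,-1],-0.1],
  [[10.5,-3,-1],-0.25],
  [[15,-4.5,-1],-0.4],
  [[19.5,-6,-1],-0.55],
  [[24,-7.5,-1],-0.7],
  [[28,-9,-1],-0.85],
  [[32,-10.5,-1],-1.0],
])

```text
time_s: 23.05
position: [0.5086, 0.2877, 0.2401]
ee_rot: [0.268, 0.963, -0.001, -0.001]
ft_force: [0.7, 0.7, -3.7]
finger_gap: 0.0151
grip_force: 39.6
```

```bash
python3 - <<'E'
from h import *
st();go(.490,.3435,.23,1.581)
E
```

```text
{'time_s': np.float64(23.05), 'joints': array([ 0.4711, -0.056 ,  1.721 , -0.    ,  1.4784, -0.5562]), 'position': array([0.5086, 0.2877, 0.2401]), 'ee_rot': array([ 2.684e-01,  9.633e-01, -6.000e-04, -6.000e-04]), 'ft_force': array([ 0.73  ,  0.7291, -3.7166]), 'grip_force': np.float64(39.6059), 'finger_gap': np.float64(0.0151)}
pos [0.5086 0.2877 0.2401] yaw 1.0274 shift [4.48 3.81 1.01] spin -0.554
```

>>> drive_tool([
  [[1.5,1.3,1],-0.15],
  [[3,2.6,1],-0.3],
  [[4.4,3.8,1],-0.45],
  [[4.4,3.8,1],-0.54],
  [[4.4,3.8,1],-0.54],
  [[4.4,3.8,1],-0.54],
])

```text
time_s: 23.65
position: [0.4921, 0.3414, 0.2305]
ee_rot: [0.006, 1.0, -0.0, -0.001]
ft_force: [-0.4, 0.4, -3.5]
finger_gap: 0.0153
grip_force: 39.8
```

```bash
python3 - <<'E'
from h import *
go(.490,.3435,.108,1.581)
E
```

```text
pos [0.4921 0.3414 0.2305] yaw 1.558 shift [ 0.2   0.22 12.25] spin -0.023
```

>>> drive_tool([
  [[0.2,0.2,2],-0.023],
  [[0.2,0.2,5],-0.023],
  [[0.2,0.2,8],-0.023],
  [[0.2,0.2,10],-0.023],
  [[0.2,0.2,11.2],-0.023],
  [[0.2,0.2,11.2],-0.023],
  [[0.2,0.2,11.2],-0.023],
])

```text
time_s: 24.35
position: [0.4906, 0.3436, 0.1204]
ee_rot: [-0.006, 1.0, 0.0, 0.0]
ft_force: [-0.3, 0.3, -4.7]
finger_gap: 0.0152
grip_force: 39.7
```

```bash
python3 - <<'E'
from h import *
s=snap('side','side6.png');go(.490,.3435,.1,1.581)
a=cv2.imread('pics/side6.png')[170:250,130:290]
cv2.imwrite('pics/c6.png',cv2.resize(a,None,fx=5,fy=5,interpolation=cv2.INTER_CUBIC))
E
```

```text
pos [0.4908 0.3438 0.1208] yaw 1.5831 shift [ 0.08 -0.03  2.08] spin 0.002
```

View pics/c6.png

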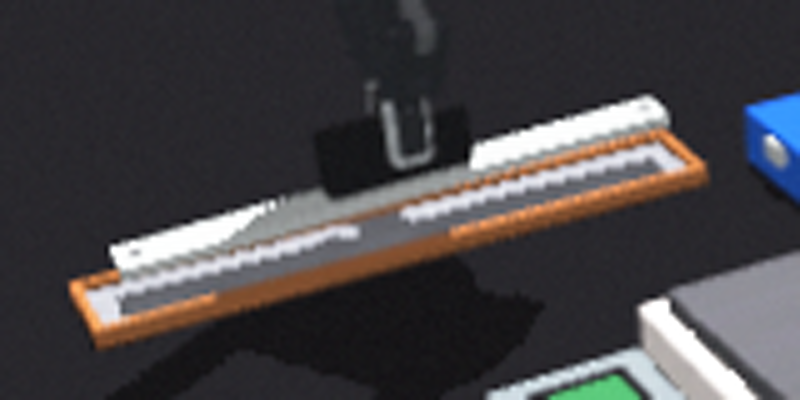

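The bar is above the tray and aligned along it, near end crop (133,252) and far end (652,105), with a slight tilt. Lowering slowly.

>>> drive_tool([
  [[0.1,0,0.3],0],
  [[0.1,0,0.6],0],
  [[0.1,0,0.9],0],
  [[0.1,0,1.2],0],
  [[0.1,0,1.4],0],
  [[0.1,0,1.5],0],
  [[0.1,0,1.5],0],
], squeeze=25)

```text
time_s: 25.1
position: [0.4892, 0.3436, 0.1043]
ee_rot: [-0.007, 1.0, -0.0, -0.0]
ft_force: [-0.0, -0.0, -3.6]
finger_gap: 0.0152
grip_force: 39.8
```

>>> drive_tool([
  [[0,0,0.1],0],
  [[0,0,0.2],0],
  [[0,0,0.3],0],
  [[0,0,0.4],0],
  [[0,0,0.4],0],
])

```text
time_s: 25.6
position: [0.4894, 0.3437, 0.1007]
ee_rot: [-0.007, 1.0, 0.0, 0.0]
ft_force: [1.4, -0.8, -0.9]
finger_gap: 0.0154
grip_force: 40.3
```

>>> drive_tool([
  [[0,0,0.1],0],
  [[0,0,0.2],0],
  [[0,0,0.3],0],
  [[0,0,0.3],0],
])

```text
time_s: 26.0
position: [0.4894, 0.3437, 0.0985]
ee_rot: [-0.007, 1.0, 0.0, 0.0]
ft_force: [-3.3, -3.7, 9.5]
finger_gap: 0.015
grip_force: 41.7
```

>>> drive_tool([
  [[0,0,0.05],0],
  [[0,0,0.05],0],
  [[0,0,0.05],0],
  [[0,0,0],0],
], grip=1, squeeze=20)

```text
time_s: 26.4
position: [0.4894, 0.3437, 0.0985]
ee_rot: [-0.007, 1.0, 0.0, 0.0]
ft_force: [-0.7, -1.2, 4.1]
finger_gap: 0.0153
grip_force: 41.1
```

>>> drive_tool([
  [[0,0,0],0],
  [[0,0,0],0],
  [[0,0,0],0],
  [[0,0,0],0],
], grip=0.2)

```text
time_s: 26.8
position: [0.4892, 0.3436, 0.0974]
ee_rot: [-0.007, 1.0, -0.0, -0.0]
ft_force: [1.3, 0.4, -0.1]
finger_gap: 0.0342
grip_force: 0.0
```

>>> drive_tool([
  [[0,0,-1],0],
  [[0,0,-3],0],
  [[0,0,-7],0],
  [[0,0,-12],0],
  [[0,0,-15],0],
  [[0,0,-15],0],
  [[0,0,-15],0],
])

```text
time_s: 27.5
position: [0.4893, 0.3437, 0.2484]
ee_rot: [-0.007, 1.0, 0.0, 0.001]
ft_force: [-0.3, 0.4, -1.0]
finger_gap: 0.0341
grip_force: 0.0
```

```bash
python3 - <<'E'
from h import *
s=snap('side','side7.png');st()
a=cv2.imread('pics/side7.png')[150:330,130:430]
cv2.imwrite('pics/c7.png',cv2.resize(a,None,fx=2.6,fy=2.6,interpolation=cv2.INTER_CUBIC))
E
```

```text
{'time_s': np.float64(27.55), 'joints': array([ 0.5696, -0.0308,  1.6851, -0.    ,  1.4878, -1.0144]), 'position': array([0.4891, 0.3435, 0.2471]), 'ee_rot': array([-6.6e-03,  1.0e+00, -1.0e-04, -2.0e-04]), 'ft_force': array([-0.1137,  0.282 , -0.8204]), 'grip_force': np.float64(0.0), 'finger_gap': np.float64(0.0345)}
```

View pics/c7.png

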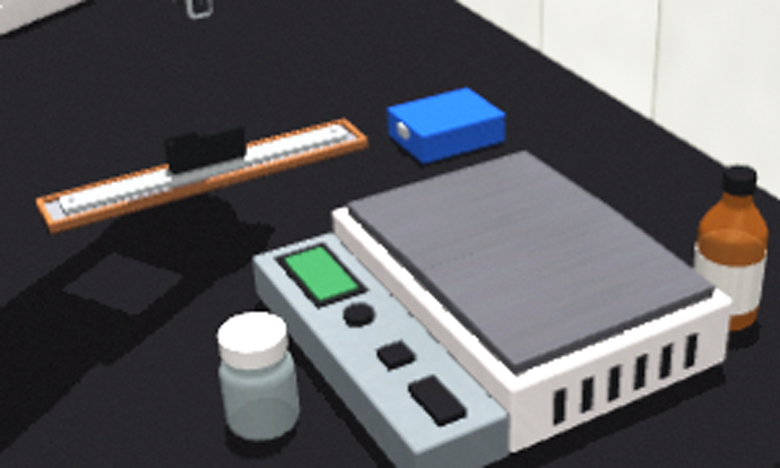

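The straightedge lies flat in its tray (crop (45,205)–(360,135)), the gripper is clear and the other objects are undisturbed.

```bash
python3 -c "
from station import bot
print(bot.sign_off())"
```

```text
the job is handed in; nothing more can be done
None
```

The plate is bowed: the straightedge rocked (pressing the right end lifted the left about 8 mm), so I pressed the square key, then the wide key, laid the straightedge back flat in its tray and handed the job in; the left-end press peaked at about 12 N, above the 5–10 N asked.

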